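Index a covered underglaze palette with its ratchet lever

ROBOT

A 6-joint arm with a two-finger parallel gripper is mounted at the origin on a cart in front of the work surface, level with it; the furniture and walls round the work are solid. World frame = base frame: x ahead of the robot, y to its left, z up, the work surface at z = 0. Lengths are in mm, angles in rad, forces in N, time in s.
With the tool pointing down it reaches from about 350 to 875 mm from the base axis. Payload 4.2 kg.
Tool frame: the origin (TCP) lies midway between the tips of the shut fingers; the grasp point (between the pads) lies 19 mm behind it; z points along the fingers, y is the line along which they close (so a half turn about z gives the same grasp; the last joint's range is limited). The gripper opens to 85 mm and grips with 20 to 120 N. Pads are 22 mm wide; open, the fingers measure 114 mm over their backs; the gripper's body (76 mm by 85 mm) begins 54 mm behind the grasp point. The pads swing forward as they close: fully open they stand 13 mm farther back than shut.
Start: joints at [1.505, 0.385, 0.008, 0, -1.194, -0.259], TCP at [199.417, 592.311, 231.312] pointing down, gripper open.
Joint ranges: [-3.14, 3.14], [-1.21, 2.06], [-1.07, 1.41], [-3.16, 2.05], [-2.99, -0.16], [-3.1, 3.1]. Speed limits (rad/s): [2.79, 2.79, 3.14, 3.14, 3.14, 3.14].

INTERFACE

Orientations are given as a unit quaternion [x, y, z, w].
In Python, from bench import * gives the robot as it stands.
- The arm moves only by the tool drive_tool, never from a script. Its argument "plan" is a list that holds one entry, the list of rows, each a list of 5 numbers: the closure, from -1 (fully open) to 1 (shut), then the shift along the world's x, y, z in mm, then the turn about the world's z in degrees. A call has 1 to 20 rows; each row shifts and turns the commanded pose from where the row before left it; what a row does not reach is not made up. A row lasts 1/12 s, in which the tool goes at most 41.7 mm and 7.16 degrees, less where a joint would pass 70% of its speed; a pose out of reach is approached as far as the arm can. A call is refused whole if a number of a shift passes 41.7 or a number of a turn 7.16, either way. A call with a gripper value outside its range is refused whole. The fingers move at their own pace and stop on an object; the grip force is fixed at half the most. Time passes only in rows, so rows that do not move let the fingers close. It gives the time, the measured TCP pose, the force, the opening and the grip force at its end, in the units of the state.
- read_state(): the state, without advancing time (a new reading comes with each control period).
- get_image(name): name is "scene" or "top" or "wrist"; returns (picture, depth): 384x512x3 uint8, red, green, blue; 384x512 float32, mm along the optical axis (not along the pixel's ray), 0 where there is no reading.
- camera_model(name): a dict with "fx", "fy", "cx", "cy" (pixels), "distortion" ([k1, k2, p1, p2, k3] as OpenCV has them; the pictures are not rectified), "R" (3x3) and "t" (3): a world point X has camera coordinates R X + t; the wrist camera has in their place "mount" (4x4, takes a point from camera to tool coordinates, whose origin is the TCP and whose axes are the flange's). Camera axes: x right, y down, z forward; pixel columns grow to the right and rows downward; lengths in mm; the calibration is good to about 2 mm. A picture is of the moment at which its call begins: read the wrist's pose just before it. camera_model takes no time and is no camera call.
- job_done(): hands the job in; it is judged then, once.
The state is a dict: "clock": time; "joints": joint angles; "joint_vel": joint speeds; "joint_efforts": joint torques, N m; "position": TCP position; "ee_rot": TCP orientation; "contact_force": force on the tool from outside, world axes, zero at the start; "wrist_torque": the same for the moment, N m; "gripper_width": finger opening in mm; "grasp_force": force on a finger pad.
Only numpy, scipy, OpenCV 4.12 (cv2) and the standard library are available. Lean on these libraries where they do the work, as an engineer would, in place of code of your own. Each camera call takes 0.05 s, during which the arm holds its last target. There are 200 camera calls.

TASK

Swing the dust cover of the underglaze palette aside so that its brush port is completely clear, and after that bring the red pan centrally under the port by working the ratchet lever to and fro. The lever grips the carousel in one direction only and runs loose in the other, and nobody knows which, so try both ways; do not turn the carousel with the fingers, and leave the other things on the bench where they are.

Things in the scene. Friction and masses are not known exactly. Their poses are not given: they have to be found in the camera images.
- palette: Fixed square wooden box, 216 x 216 x 50 mm, with a clear deck on top (top face 50 mm above the bench) over a round carousel of eight colour pans. Origin: centre of its underside; z up. The brush port lies on its +y side, the lever points to its -y side.
- port (a point): Centre of the brush port at the deck's top face: a round hole of 46 mm diameter with a steel bezel, 72 mm from the palette's centre along the palette's +y.
- carousel: White disc, 196 mm across, under the clear deck, carrying eight round pans of 45 mm diameter on a 72 mm radius, 45 degrees apart, each a different colour (only one is red). Origin on the upright turning axis, at the palette's origin; z up; its +y axis points at the red pan. It is stiff to turn (friction about 0.5 Nm) and stays where it is left. It can be turned only by the ratchet lever.
- red_pan (a point): Centre of the top of the red pan, 72 mm from the carousel's axis and 11 mm below the deck's top face. At the start it is on the far side of the carousel from the port, give or take 0.5 rad.
- lever_axis (a point): Point on the upright axis that the lever and the carousel share, at the top of the blue ratchet head (82 mm across, top 74 mm above the bench) in the middle of the deck. Which way the ratchet grips is hidden in this head and differs from start to start, but does not change during a run. After each change of direction it moves loosely for up to 0.4 rad before it grips.
- lever (a joint): Angle of the ratchet lever about the upright axis, rad, positive anticlockwise seen from above, stops at -0.75 and +0.75; at 0 it points along the palette's -y. Moving one way it grips the carousel and takes it along one to one (about 4 N at the knob); the other way it clicks loosely over 16 teeth (under 1 N) and the carousel stays. Unheld, it stays where it is.
- lever_knob (a point): Point on the axis of the lever's upright black knob, 130 mm from the lever axis, 100 mm above the bench. The knob is round, 24 mm in diameter, from 70 to 115 mm above the bench, on a flat steel arm whose top is 70 mm above the bench.
- dust_cover (a joint): Angle of the dust cover about its pin, rad, 0 = over the port, positive clockwise seen from above (outward over the box's +y edge), stop at 1.75. The port is completely clear above about 1.15. The cover is an aluminium disc of 60 mm diameter on a short arm, 4 mm thick, lying 1 mm above the deck; light friction holds it where it is left.
- cover_pin (a point): The cover's single upright pin, fixed at the deck's corner beside the port: at (+50, +85) mm in the palette's frame, 55 mm above the bench.
- cover_knob (a point): Point on the axis of the cover's upright black knob, 70 mm from the pin, 76 mm above the bench. The knob is round, 16 mm in diameter, from 55 to 81 mm above the bench.
- yellow_case: Bystander, loose: small yellow box, 46 x 76 x 32 mm; origin at its underside.
- teal_tin: Bystander, loose: oval dark blue dotted tin with a teal cap, 78 x 121 x 52 mm; origin at its underside.
- paint_brush: Bystander, loose: red-handled brush lying on the bench, 188 mm long, 11 mm thick; origin at its underside.
- kidney: Bystander, loose: brown wooden kidney-shaped rib lying on the bench, 49 x 82 x 8 mm; origin at its underside.

How it is judged (in metres and radians):
On the way, in this order (a step that is already met when the one before it is completed fails the run):
1. the dust cover is swung clear of the port (value of joint dust_cover above 1.15 rad and horizontal distance between red_pan and port above 0.06 m), for 0.2 s.
2. the red pan is under the port (horizontal distance between red_pan and port below 0.009 m), for 0.2 s.
At the end, for the whole second after the job is handed in: The dust cover stands swung aside by more than 1.15 rad, the red pan's centre lies within 9 mm of the port's centre seen from above, carousel and lever are at rest (value of joint dust_cover above 1.15 rad and horizontal distance between red_pan and port below 0.009 m and angular speed of carousel below 0.05 rad/s and velocity of joint lever between -0.1 and 0.1 rad/s); the robot touches nothing.
It fails at once if the robot pushes the carousel directly (over 1 N) (contact force between any of the fingers, the arm and carousel above 1 N).
It fails at once if a bystander is moved by more than 25 mm (distance of any of yellow_case, teal_tin, paint_brush, kidney from where it was at the start of the episode above 0.025 m).
It also fails if it takes over 72 s, if anything falls off the work surface, if the arm or the gripper's body presses on something with over 40 N, if the wrist force passes 120 N, or if a joint passes its speed limit or range.

## Working session

There is one attempt and no reset: what is moved stays moved. The work goes in short steps, Python scripts to look and compute and a tool call to move; the robot and the scene stay as the last step left them, time stands still between calls to the robot, and variables do not carry over. Pictures are saved under pics/ and viewed, at most 10 in all, crops included, and the job is handed in when it is done.

Besides the shell and the picture viewer there is one more tool, called after "Emit:" in YAML: its name, and indented under it one key for each argument. drive_tool: Moves the arm, as the interface text tells. Its arguments: {"type":"object","properties":{"plan":{"type":"array"}},"required":["plan"]}

```bash
mkdir -p pics
cat > h.py <<'E'
from bench import *
import numpy as np, cv2
def ray(name,uv,z,st=None):
    m=camera_model(name);K=np.array([[m['fx'],0,m['cx']],[0,m['fy'],m['cy']],[0,0,1]])
    p=cv2.undistortPoints(np.array(uv,float).reshape(-1,1,2),K,np.array(m['distortion'],float)).reshape(-1,2)
    R=np.array(m['R']);t=np.array(m['t']).ravel()
    d=np.c_[p,np.ones(len(p))]@R; c=-R.T@t
    return c+d*((z-c[2])/d[:,2])[:,None]
def snap(name,fn):
    im,d=get_image(name);cv2.imwrite('pics/'+fn,im[:,:,::-1]);return im,d
E
python3 - <<'E'
from h import *
for n in('top','scene'):
    im,d=snap(n,n+'0.png'); np.save(n+'0.npy',d)
a=cv2.imread('pics/top0.png')
s=read_state();print(s['clock'],s['position'],s['ee_rot'])
m=camera_model('top');print(m)
E
```

```text
0.1 [199.26131311 591.82289752 230.33875004] [ 9.86827077e-01 -1.61775637e-01 -1.19655276e-04  9.74747859e-04]
{'fx': 441.55249440644496, 'fy': 441.55249440644496, 'cx': 259.67446806419673, 'cy': 195.5600109250887, 'distortion': array([-0.05891623,  0.        ,  0.        ,  0.        ,  0.        ]), 'R': array([[-0.00458904, -0.99996649, -0.00677983],
       [-0.98758524,  0.00559658, -0.15698429],
       [ 0.15701698,  0.00597525, -0.98757783]]), 't': array([ -56.71529982,  484.82144177, 1113.0218974 ])}
```

View pics/top0.png

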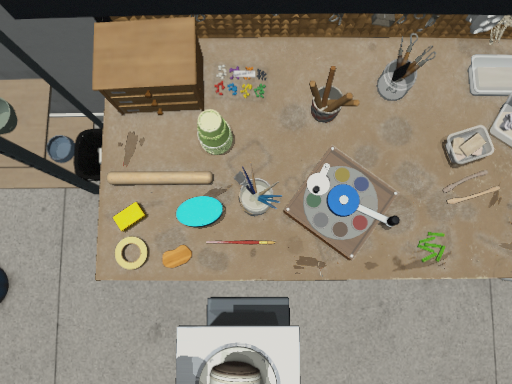

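View pics/scene0.png

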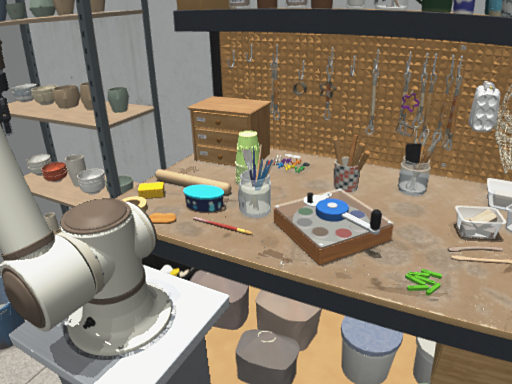

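Run:
```python
from h import *
a=cv2.imread('pics/top0.png')[140:265,275:410]
cv2.imwrite('pics/crop0.png',cv2.resize(a,None,fx=4.4,fy=4.4,interpolation=cv2.INTER_CUBIC))
im=cv2.imread('pics/top0.png');hsv=cv2.cvtColor(im,cv2.COLOR_BGR2HSV)
def blobs(mask,z,n):
    k,l,s,c=cv2.connectedComponentsWithStats(mask.astype(np.uint8))
    for i in range(1,k):
        if s[i,4]>25 and 275<c[i][0]<410 and 140<c[i][1]<265: print(n,c[i].round(1),s[i,4],ray('top',c[i],z)[0].round(1))
H,S,V=[hsv[...,i].astype(int) for i in range(3)]
blobs((H>100)&(H<112)&(S>180),74,'blue')
blobs(V<50,93,'black')
blobs(((H<6)|(H>172))&(S>90)&(V>100),39,'red')
```

```text
blue [342.5 200.3] 643 [ 465.6 -268.2   74. ]
black [392.5 220.3] 74 [ 412.1 -387.    93. ]
red [359.5 222.3] 160 [ 413.1 -317.    39. ]
```

View pics/crop0.png

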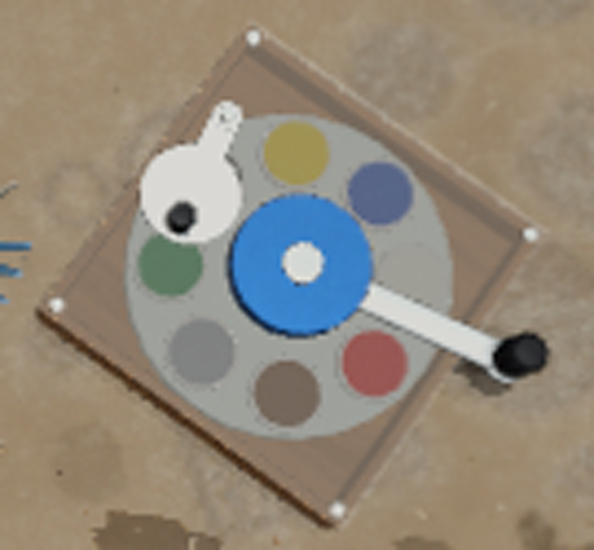

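The crop shows deck screws at crop px (254,37), (531,235), (337,510), (56,304), the cover pin (229,113), cover knob (181,217), red pan (375,363), lever knob (522,355).

Run:
```python
from h import *
f=lambda *p:[(x/4.4+275-.4,y/4.4+140-.4) for x,y in p]
c=ray('top',f((254,37),(531,235),(337,510),(56,304)),52)
print(c.round(1),c.mean(0))
C=c.mean(0)[:2]
print(np.linalg.norm(c-np.roll(c,1,0),axis=1))
# corners order: A(top) B(right) C(bottom) D(left); port side = edge A-D (+y)
y=(c[0]+c[3]-c[1]-c[2])[:2];y/=np.linalg.norm(y);x=np.array([y[1],-y[0]])
print('y',y,'x',x,'yaw',np.degrees(np.arctan2(x[1],x[0])))
loc=lambda p:np.array([(p[:2]-C)@x,(p[:2]-C)@y]).round(1)
for n,p,z in(('pin',(229,113),56),('cknob',(181,217),80),('red',(375,363),39),('head',(303,262),76),('lknob',(522,353),112)):
    q=ray('top',f(p),z)[0];l=loc(q);print(n,q.round(1),'local',l,'r',np.hypot(*l),'ang',np.degrees(np.arctan2(l[1],l[0])))
print('port',C+72*y,'pin',C+50*x+85*y)
for n,p,z in(('case',(130,216),32),('tin',(200,211),52),('kidney',(177,257),8),('brush',(240,242),8)):print(n,ray('top',[p],z))
```

```text
[[ 607.5 -250.4   52. ]
 [ 487.  -410.1   52. ]
 [ 327.7 -289.8   52. ]
 [ 447.8 -130.    52. ]] [ 467.50929335 -270.06786521   52.        ]
[200.01694075 200.02366574 199.66088081 199.93125597]
y [0.6018179  0.79863334] x [ 0.79863334 -0.6018179 ] yaw -37.00020634593689
pin [ 560.3 -233.5   56. ] local [52.1 85. ] r 99.6965897109826 ang 58.494152663965046
cknob [ 494.  -200.6   80. ] local [-20.6  71.4] r 74.3123139190269 ang 106.09366560935572
red [ 413.5 -317.7   39. ] local [-14.5 -70.6] r 72.07364289391788 ang -101.60615291250879
head [ 468.2 -270.4   76. ] local [0.7 0.1] r 0.7071067811865475 ang 8.13010235415598
lknob [ 411.4 -383.3  112. ] local [  23.3 -124.2] r 126.36664908115591 ang -79.37477418480131
port [ 510.8401821  -212.56626454] pin [ 558.59548192 -232.27492605]
case [[433.17965883 280.93544205  32.        ]]
tin [[443.06331508  94.03735244  52.        ]]
kidney [[326.94580699 159.14534315   8.        ]]
brush [[365.7089489   -6.60983886   8.        ]]
```

Emit:
drive_tool:
  plan:
    - [[-1,14,-38,0,-4.7],[-1,14,-38,0,-4.7],[-1,14,-38,0,-4.7],[-1,14,-38,0,-4.7],[-1,14,-38,0,-4.7],[-1,14,-38,0,-4.7],[-1,14,-38,0,-4.7],[-1,14,-38,0,-4.7],[-1,14,-38,0,-4.7],[-1,14,-38,0,-4.7],[-1,14,-38,0,-4.7],[-1,14,-38,0,-4.7],[-1,14,-38,0,-4.7],[-1,14,-38,0,-4.7],[-1,14,-38,0,-4.7],[-1,14,-38,0,-4.7],[-1,14,-38,0,-4.7],[-1,14,-38,0,-4.7],[-1,14,-38,0,-4.7],[-1,14,-38,0,-4.7]]

```text
clock: 1.77
position: [479.4, -169.9, 231.0]
ee_rot: [-0.553, 0.833, 0.0, -0.0]
contact_force: [0.7, 1.1, 0.4]
gripper_width: 85.6
grasp_force: 0.0
```

Emit:
drive_tool:
  plan:
    - [[-1,7,-18,-35,0],[-1,7,-18,-35,0],[-1,0,0,-30,0],[-1,0,0,0,0],[-1,0,0,0,0]]

```text
clock: 2.18
position: [492.3, -203.9, 130.1]
ee_rot: [-0.555, 0.832, 0.001, -0.002]
contact_force: [2.0, 0.4, 0.7]
gripper_width: 85.7
grasp_force: 0.0
```

Run:
```python
from h import *
s=read_state();m=camera_model('wrist');im,d=snap('wrist','w1.png')
print(s['position'],s['joints'],m['fx'],m['cx'],m['cy'],np.array(m['mount']).round(3).tolist(),m['distortion'])
```

```text
[ 492.30536834 -203.88409096  130.06835675] [-8.78783737e-02  3.30429585e-01 -3.55679533e-01  3.89345396e-04
 -8.89306197e-01 -3.07250375e-01] 328.5425194414058 256.7991502918829 190.64347772807344 [[-0.0, -0.956, -0.292, 74.503], [1.0, -0.0, -0.001, 1.236], [0.001, -0.292, 0.956, -141.844], [0.0, 0.0, 0.0, 1.0]] [-0.07201679  0.          0.          0.          0.        ]
```

View pics/w1.png

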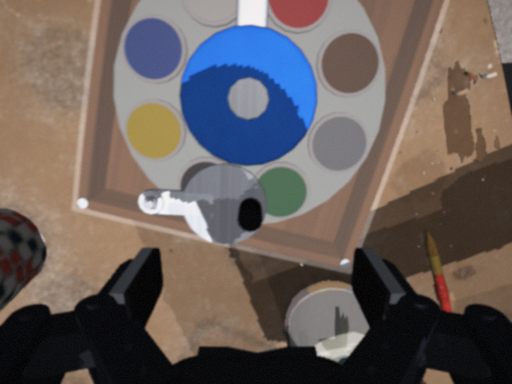

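The wrist view shows the cover disc around (222,203), its pin at (152,202), black knob at about (250,214); the fingers are either side.

```bash
cat >> h.py <<'E'
from scipy.spatial.transform import Rotation as Ro
def wray(uv,z,s):
    m=camera_model('wrist');K=np.array([[m['fx'],0,m['cx']],[0,m['fy'],m['cy']],[0,0,1]])
    p=cv2.undistortPoints(np.array(uv,float).reshape(-1,1,2),K,np.array(m['distortion'],float)).reshape(-1,2)
    M=np.array(m['mount']);R=Ro.from_quat(s['ee_rot']).as_matrix()
    c=R@M[:3,3]+s['position'];d=np.c_[p,np.ones(len(p))]@M[:3,:3].T@R.T
    return c+d*((z-c[2])/d[:,2])[:,None]
E
python3 - <<'E'
from h import *
s=read_state()
for n,p,z in(('pin',(152,202),57),('knobtop',(252,221),81),('knobbase',(249,212),68),('head',(248,98),76)):print(n,wray([p],z,s).round(1))
E
```

```text
pin [[ 561.  -231.6   57. ]]
knobtop [[ 497.4 -200.4   81. ]]
knobbase [[ 499.  -202.3   68. ]]
head [[ 470.5 -270.5   76. ]]
```

Emit:
drive_tool:
  plan:
    - [[-1,3,1,-35,0],[-1,0,0,-30,0],[-1,0,0,-4,0],[1,0,0,0,0],[1,0,0,0,0],[1,0,0,0,0],[1,0,0,0,0],[1,0,0,0,0],[1,0,0,0,0],[1,0,0,0,0]]

```text
clock: 3.07
position: [497.0, -202.8, 63.6]
ee_rot: [-0.555, 0.832, -0.001, 0.001]
contact_force: [-1.3, 1.3, 6.6]
gripper_width: 13.7
grasp_force: 58.5
```

Run:
```python
import numpy as np
a=np.radians(154.8-5*np.arange(18));p=69.7*np.c_[np.cos(a),np.sin(a)]
print(np.diff(p,axis=0).round(1).tolist())
```

```text
[[2.8, 5.4], [3.3, 5.1], [3.7, 4.8], [4.1, 4.5], [4.5, 4.1], [4.8, 3.7], [5.1, 3.2], [5.4, 2.8], [5.6, 2.3], [5.8, 1.8], [5.9, 1.3], [6.0, 0.8], [6.1, 0.2], [6.1, -0.3], [6.0, -0.8], [5.9, -1.3], [5.8, -1.8]]
```

Emit:
drive_tool:
  plan:
    - [[1,2.8,5.4,0,-5],[1,3.3,5.1,0,-5],[1,3.7,4.8,0,-5],[1,4.1,4.5,0,-5],[1,4.5,4.1,0,-5],[1,4.8,3.7,0,-5],[1,5.1,3.2,0,-5],[1,5.4,2.8,0,-5]]

```text
clock: 3.73
position: [531.2, -169.1, 63.7]
ee_rot: [-0.235, 0.972, -0.001, 0.001]
contact_force: [0.0, -0.3, 4.8]
gripper_width: 13.4
grasp_force: 58.6
```

Emit:
drive_tool:
  plan:
    - [[1,5.6,2.3,0,-5],[1,5.8,1.8,0,-5],[1,5.9,1.3,0,-5],[1,6,0.8,0,-5],[1,6.1,0.2,0,-5],[1,6.1,-0.3,0,-5],[1,6,-0.8,0,-5],[1,5.9,-1.3,0,-5],[1,5.8,-1.8,0,-5],[1,0,0,0,0],[1,0,0,0,0]]

```text
clock: 4.65
position: [584.9, -167.3, 63.7]
ee_rot: [0.152, 0.988, -0.0, 0.002]
contact_force: [0.3, -0.0, 5.2]
gripper_width: 13.6
grasp_force: 58.7
```

Emit:
drive_tool:
  plan:
    - [[-1,0,0,0,0],[-1,0,0,0,0],[-1,0,0,0,0],[-1,0,0,0,0],[-1,0,0,30,0],[-1,0,0,35,0],[-1,0,0,35,0],[-1,-14,-18,0,6.8],[-1,-14,-18,0,6.8],[-1,-14,-18,0,6.8],[-1,-14,-18,0,6.8],[-1,-14,-18,0,6.8],[-1,-14,-18,0,6.8],[-1,-14,-18,0,6.8],[-1,-14,-18,0,6.8],[-1,-14,-18,0,6.8],[-1,-14,-18,0,6.8],[-1,-14,-18,0,6.8],[-1,-20,-21,0,6.8],[-1,0,0,0,0],[-1,0,0,0,0]]

```text
schema error: expected 1 to 20 rows
```

Emit:
drive_tool:
  plan:
    - [[-1,0,0,0,0],[-1,0,0,0,0],[-1,0,0,0,0],[-1,0,0,0,0],[-1,0,0,30,0],[-1,0,0,35,0],[-1,0,0,35,0],[-1,-14,-18,0,6.8],[-1,-14,-18,0,6.8],[-1,-14,-18,0,6.8],[-1,-14,-18,0,6.8],[-1,-14,-18,0,6.8],[-1,-14,-18,0,6.8],[-1,-14,-18,0,6.8],[-1,-14,-18,0,6.8],[-1,-14,-18,0,6.8],[-1,-14,-18,0,6.8],[-1,-14,-18,0,6.8],[-1,-20,-21,0,6.8],[-1,0,0,0,0]]

```text
clock: 6.32
position: [406.3, -387.8, 161.9]
ee_rot: [-0.53, 0.848, 0.001, -0.001]
contact_force: [-0.0, 0.4, 0.4]
gripper_width: 85.5
grasp_force: 0.0
```

Run:
```python
from h import *
s=read_state();im,d=snap('wrist','w2.png');snap('top','t2.png')
a=cv2.imread('pics/w2.png');t=cv2.resize(cv2.imread('pics/top0.png')[:1],(1,1))
b=cv2.resize(cv2.imread('pics/t2.png')[140:265,275:410],None,fx=3.07,fy=3.07)
cv2.imwrite('pics/c2.png',cv2.resize(np.hstack([a,b[:384] if len(b)>=384 else cv2.copyMakeBorder(b,0,384-len(b),0,0,0)]),(800,331)))
print(s['position'],s['ee_rot'])
g=a.max(2)<45;k,l,st,c=cv2.connectedComponentsWithStats(g.astype(np.uint8))
for i in range(1,k):
    if st[i,4]>150:print(st[i],c[i].round(1))
```

```text
[ 406.32313556 -387.82431913  161.86864872] [-5.29978798e-01  8.48010372e-01  7.63497866e-04 -5.46989958e-04]
[  404   124   108   186 12036] [470.7 201.4]
[ 230  187   36   47 1332] [247.2 209.8]
[    0   249   512   135 32604] [255.8 341.6]
```

View pics/c2.png

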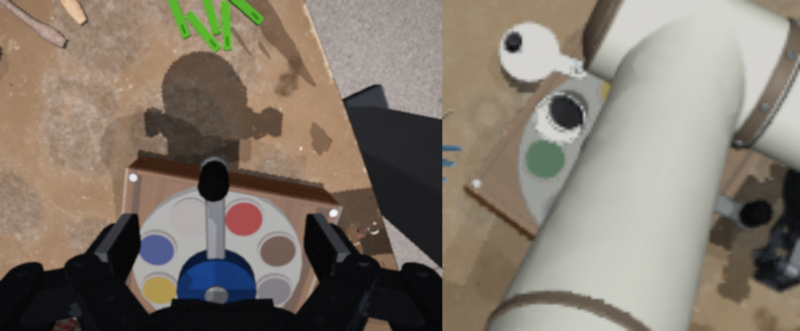

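The composite shows the cover swung outside the box with the port bezel open (right), and the lever knob as a dark blob at wrist px (230–266, 187–234).

Run:
```python
from h import *
s=read_state()
for v in (205,216):
  print(wray([(248,v),(247,209.8)],115 if v>210 else 115,s).round(1))
print(wray([(248,209.8)],93,s).round(1), wray([(248,200)],75,s).round(1), 'head',wray([(247,341)],76,s))
```

```text
[[ 408.8 -395.1  115. ]
 [ 410.8 -392.6  115. ]]
[[ 412.1 -388.7  115. ]
 [ 410.8 -392.6  115. ]]
[[ 414.4 -385.3   93. ]] [[ 414.4 -386.4   75. ]] head [[ 472.42217519 -272.86633043   76.        ]]
```

Emit:
drive_tool:
  plan:
    - [[-1,5,1,-35,0],[-1,0,0,-35,0],[-1,0,0,-12,0],[1,0,0,0,0],[1,0,0,0,0],[1,0,0,0,0],[1,0,0,0,0],[1,0,0,0,0],[1,0,0,0,0],[1,0,0,0,0]]

```text
clock: 7.25
position: [415.3, -385.3, 82.0]
ee_rot: [-0.53, 0.848, -0.001, 0.001]
contact_force: [0.5, 1.8, 5.6]
gripper_width: 22.1
grasp_force: 59.0
```

Run:
```python
from h import *
s=read_state();p=s['position'];print(p,s['ee_rot'])
C=np.array([468.8,-270.4]);d=p[:2]-C;r=np.hypot(*d);a=np.degrees(np.arctan2(d[1],d[0]));print(r,a,'lever deg',a+127)
def tab(a0,st,n):
    t=np.radians(a0+st*np.arange(n+1));q=130*np.c_[np.cos(t),np.sin(t)]
    print(a0,'->',a0+st*n,np.diff(q,axis=0).round(1).tolist())
tab(-127+40,-5,16);tab(-127-40,5,16); tab(a,5,6)
```

```text
[ 415.33370014 -385.28163191   82.02299381] [-5.30084633e-01  8.47943259e-01 -1.41534017e-03  7.12842891e-04]
126.7139872756919 -114.95742778985478 lever deg 12.042572210145224
-87 -> -167 [[-11.3, -0.1], [-11.3, 0.9], [-11.2, 1.9], [-11.0, 2.8], [-10.7, 3.8], [-10.3, 4.7], [-9.9, 5.6], [-9.3, 6.4], [-8.8, 7.2], [-8.1, 7.9], [-7.4, 8.6], [-6.6, 9.2], [-5.8, 9.8], [-4.9, 10.2], [-4.0, 10.6], [-3.0, 10.9]]
-167 -> -87 [[3.0, -10.9], [4.0, -10.6], [4.9, -10.2], [5.8, -9.8], [6.6, -9.2], [7.4, -8.6], [8.1, -7.9], [8.8, -7.2], [9.3, -6.4], [9.9, -5.6], [10.3, -4.7], [10.7, -3.8], [11.0, -2.8], [11.2, -1.9], [11.3, -0.9], [11.3, 0.1]]
-114.95742778985478 -> -84.95742778985478 [[10.5, -4.3], [10.8, -3.4], [11.1, -2.4], [11.2, -1.5], [11.3, -0.5], [11.3, 0.5]]
```

Emit:
drive_tool:
  plan:
    - [[1,10.5,-4.3,0,5],[1,10.8,-3.4,0,5],[1,11.1,-2.4,0,5],[1,11.2,-1.5,0,5]]

```text
clock: 7.58
position: [458.7, -396.9, 82.0]
ee_rot: [-0.671, 0.742, -0.001, 0.0]
contact_force: [-1.1, 2.5, 7.4]
gripper_width: 22.1
grasp_force: 59.2
```

Emit:
drive_tool:
  plan:
    - [[1,11.3,-0.5,0,5],[1,4.5,0,0,2]]

```text
clock: 7.75
position: [474.9, -397.2, 82.0]
ee_rot: [0.715, -0.699, 0.001, 0.0]
contact_force: [-3.1, 1.8, 8.1]
gripper_width: 22.2
grasp_force: 59.3
```

Emit:
drive_tool:
  plan:
    - [[1,0,0,0,0]]

```text
clock: 7.83
position: [474.8, -397.2, 82.0]
ee_rot: [0.714, -0.7, 0.001, 0.0]
contact_force: [-3.2, 1.7, 6.3]
gripper_width: 22.1
grasp_force: 59.2
```

```bash
cat >> h.py <<'E'
def show(fn):
    a,_=get_image('top');b,_=get_image('scene');w,_=get_image('wrist')
    o=np.hstack([cv2.resize(x,(400,300)) for x in (a[140:265,275:442],b[170:275,255:395])]);o2=cv2.resize(w,(400,300))
    o=np.vstack([o,np.hstack([o2,0*o2])]);cv2.imwrite('pics/'+fn,o[:,:,::-1])
E
python3 - <<'E'
from h import *
show('s3.png');s=read_state();p=s['position'];d=p[:2]-np.array([468.8,-270.4]);print(p,np.hypot(*d),np.degrees(np.arctan2(d[1],d[0]))+127)
E
```

```text
[ 474.09830336 -397.26253795   82.03103716] 126.97312925734559 39.39151849180665
```

View pics/s3.png

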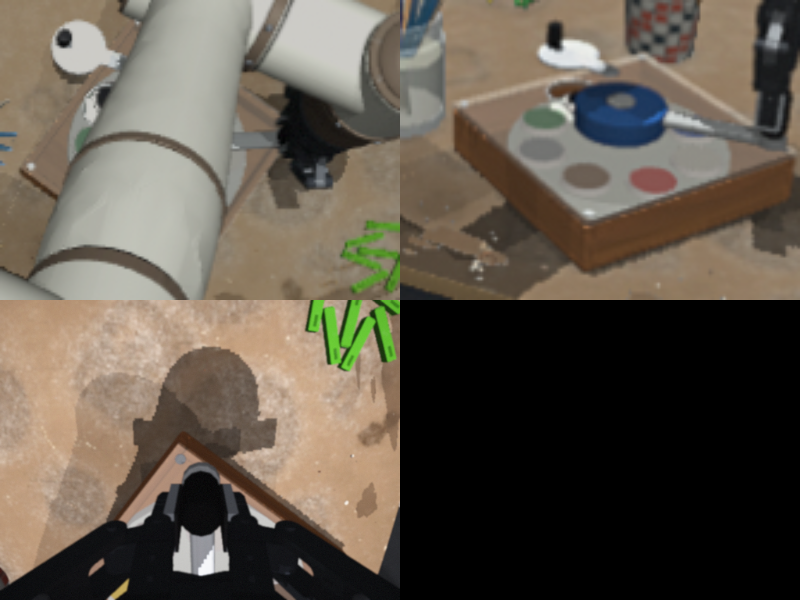

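Scene view (top right) sees the pans well with the red one in front; I'll measure the red pan's angle from that camera.

```bash
cat >> h.py <<'E'
C=np.array([468.3,-270.2])
def red(im=None,name='scene'):
    if im is None: im=get_image(name)[0][:,:,::-1]
    h=cv2.cvtColor(np.ascontiguousarray(im),cv2.COLOR_BGR2HSV).astype(int)
    yy,xx=np.mgrid[:384,:512]
    R=ray(name,np.c_[xx.ravel(),yy.ravel()],39)[:,:2].reshape(384,512,2)-C
    r=np.hypot(R[...,0],R[...,1])
    m=((h[...,0]<8)|(h[...,0]>170))&(h[...,1]>80)&(h[...,2]>60)&(r>45)&(r<100)
    k,l,s,c=cv2.connectedComponentsWithStats(m.astype(np.uint8))
    o=[]
    for i in range(1,k):
        if s[i,4]>20:
            q=R[l==i].mean(0);o.append((s[i,4],c[i].round(1).tolist(),np.hypot(*q).round(1),(np.degrees(np.arctan2(q[1],q[0]))+37).round(1)))
    return o
def lever():
    s=read_state();d=s['position'][:2]-C;return np.hypot(*d).round(1),(np.degrees(np.arctan2(d[1],d[0]))+127).round(1),s['clock']
E
python3 - <<'E'
from h import *
print(red(cv2.imread('pics/scene0.png')),red(cv2.imread('pics/top0.png'),'top'));print(red(),lever())
E
```

```text
[(np.int32(102), [343.2, 232.6], np.float64(72.0), np.float64(-100.1))] [(np.int32(166), [359.6, 222.2], np.float64(72.4), np.float64(-102.7))]
[(np.int32(102), [343.2, 232.6], np.float64(72.0), np.float64(-100.1))] (np.float64(127.2), np.float64(39.6), 8.0333)
```

Emit:
drive_tool:
  plan:
    - [[1,-11.3,-0.1,0,-5],[1,-11.3,0.9,0,-5],[1,-11.2,1.9,0,-5],[1,-11,2.8,0,-5],[1,-10.7,3.8,0,-5],[1,-10.3,4.7,0,-5],[1,-9.9,5.6,0,-5],[1,-9.3,6.4,0,-5],[1,-8.8,7.2,0,-5],[1,-8.1,7.9,0,-5]]

```text
clock: 8.87
position: [375.6, -356.0, 82.0]
ee_rot: [-0.349, 0.937, -0.003, 0.004]
contact_force: [9.9, 6.8, 2.9]
gripper_width: 22.1
grasp_force: 58.9
```

```bash
python3 -c "
from h import *
print(red(),lever())"
```

```text
[(np.int32(107), [331.0, 233.1], np.float64(70.9), np.float64(-123.7))] (np.float64(126.3), np.float64(-11.0), 8.9167)
```

Emit:
drive_tool:
  plan:
    - [[1,-7.4,8.6,0,-5],[1,-6.6,9.2,0,-5],[1,-5.8,9.8,0,-5],[1,-4.9,10.2,0,-5],[1,-4,10.6,0,-5],[1,-3,10.9,0,-5],[1,0,0,0,0],[1,0,0,0,0]]

```text
clock: 9.58
position: [345.7, -297.5, 82.1]
ee_rot: [-0.097, 0.995, -0.003, 0.006]
contact_force: [9.3, 1.5, -2.2]
gripper_width: 21.8
grasp_force: 59.2
```

```bash
python3 -c "
from h import *
print(red(),lever(),read_state()['contact_force'])"
```

```text
[(np.int32(84), [314.2, 229.8], np.float64(71.7), np.float64(202.7))] (np.float64(125.6), np.float64(-40.4), 9.6333) [ 8.66150265  1.84488911 -1.3774715 ]
```

Emit:
drive_tool:
  plan:
    - [[1,3,-10.9,0,5],[1,4,-10.6,0,5],[1,4.9,-10.2,0,5],[1,5.8,-9.8,0,5],[1,6.6,-9.2,0,5],[1,7.4,-8.6,0,5],[1,8.1,-7.9,0,5],[1,8.8,-7.2,0,5],[1,9.3,-6.4,0,5],[1,9.9,-5.6,0,5],[1,10.3,-4.7,0,5],[1,10.7,-3.8,0,5],[1,11,-2.8,0,5],[1,11.2,-1.9,0,5],[1,11.3,-0.9,0,5],[1,11.3,0.1,0,5],[1,0,0,0,0]]

```text
clock: 11.05
position: [475.4, -397.2, 82.0]
ee_rot: [0.715, -0.699, 0.001, 0.0]
contact_force: [-2.6, 1.5, 7.7]
gripper_width: 22.1
grasp_force: 60.2
```

```bash
python3 -c "
from h import *
print(red(),lever(),read_state()['contact_force'])"
```

```text
[(np.int32(98), [315.0, 229.6], np.float64(69.7), np.float64(203.6))] (np.float64(127.2), np.float64(39.8), 11.1) [-2.7332674   1.82490091  8.16487012]
```

Emit:
drive_tool:
  plan:
    - [[1,-11.3,-0.1,0,-5],[1,-11.3,0.9,0,-5],[1,-11.2,1.9,0,-5],[1,-11,2.8,0,-5],[1,-10.7,3.8,0,-5],[1,-10.3,4.7,0,-5],[1,-9.9,5.6,0,-5],[1,-9.3,6.4,0,-5],[1,-8.8,7.2,0,-5],[1,-8.1,7.9,0,-5],[1,-7.4,8.6,0,-5],[1,-6.6,9.2,0,-5],[1,-5.8,9.8,0,-5],[1,-4.9,10.2,0,-5],[1,-4,10.6,0,-5],[1,-3,10.9,0,-5],[1,0,0,0,0],[1,0,0,0,0]]

```text
clock: 12.6
position: [345.7, -297.5, 82.1]
ee_rot: [-0.097, 0.995, -0.003, 0.006]
contact_force: [9.7, 1.3, -1.1]
gripper_width: 21.8
grasp_force: 59.3
```

```bash
python3 -c "
from h import *
print(red(),red(None,'top'),lever(),read_state()['contact_force'])
snap('scene','sc4.png')"
```

```text
[(np.int32(78), [303.1, 213.8], np.float64(69.9), np.float64(134.2))] [] (np.float64(125.6), np.float64(-40.3), 12.7) [ 9.05533783  0.96284482 -0.87502203]
```

Emit:
drive_tool:
  plan:
    - [[1,3,-10.9,0,5],[1,4,-10.6,0,5],[1,4.9,-10.2,0,5],[1,5.8,-9.8,0,5],[1,6.6,-9.2,0,5],[1,7.4,-8.6,0,5],[1,8.1,-7.9,0,5],[1,8.8,-7.2,0,5],[1,9.3,-6.4,0,5],[1,9.9,-5.6,0,5],[1,10.3,-4.7,0,5],[1,10.7,-3.8,0,5],[1,11,-2.8,0,5],[1,11.2,-1.9,0,5],[1,11.3,-0.9,0,5],[1,11.3,0.1,0,5],[1,0,0,0,0]]

```text
clock: 14.17
position: [475.4, -397.2, 82.0]
ee_rot: [0.715, -0.699, 0.001, 0.0]
contact_force: [-3.0, 1.4, 7.8]
gripper_width: 22.1
grasp_force: 60.2
```

```bash
python3 -c "
from h import *
print(red(),lever(),read_state()['contact_force'])"
```

```text
[(np.int32(77), [303.0, 213.8], np.float64(70.1), np.float64(134.3))] (np.float64(127.2), np.float64(39.9), 14.2167) [-2.38330564  1.55435987  7.55511278]
```

Emit:
drive_tool:
  plan:
    - [[1,-11.3,-0.1,0,-5],[1,-11.3,0.9,0,-5],[1,-11.2,1.9,0,-5],[1,-11,2.8,0,-5],[1,-10.7,3.8,0,-5],[1,-10.3,4.7,0,-5],[1,-9.9,5.6,0,-5],[1,0,0,0,0],[1,0,0,0,0]]

```text
clock: 14.97
position: [400.3, -377.0, 82.0]
ee_rot: [-0.47, 0.883, -0.002, 0.002]
contact_force: [4.8, 5.6, 4.8]
gripper_width: 22.2
grasp_force: 59.9
```

```bash
python3 -c "
from h import *
im,_=snap('scene','sc5.png')
print(red(im[:,:,::-1]),lever(),read_state()['contact_force'])
a=cv2.imread('pics/sc4.png')[170:275,255:395];b=cv2.imread('pics/sc5.png')[170:275,255:395]
cv2.imwrite('pics/c5.png',np.hstack([cv2.resize(x,(400,300)) for x in(a,b)]))"
```

```text
[(np.int32(81), [307.6, 208.7], np.float64(71.5), np.float64(109.5))] (np.float64(126.6), np.float64(4.6), 15.0167) [4.98153976 5.92093123 5.30461014]
```

View pics/c5.png

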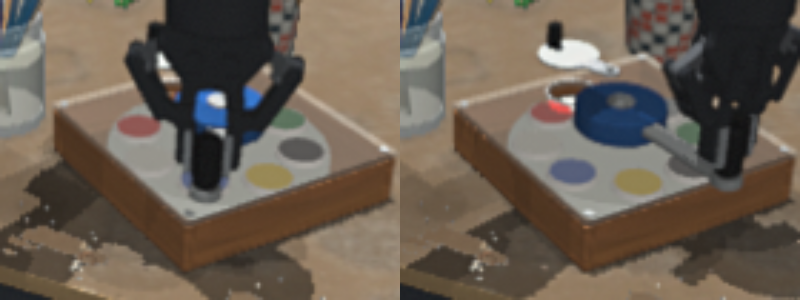

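Right panel: red is just entering the port bezel (~300×... px (553,105)), about 19° short; blue and yellow are clearly visible for cross-checking.

Emit:
drive_tool:
  plan:
    - [[1,-9.3,6.4,0,-5],[1,-8.8,7.2,0,-5],[1,-8.1,7.9,0,-5],[1,0,0,0,0],[1,0,0,0,0]]

```text
clock: 15.43
position: [375.4, -355.8, 82.1]
ee_rot: [-0.351, 0.936, -0.003, 0.003]
contact_force: [7.6, 5.8, 3.8]
gripper_width: 22.3
grasp_force: 59.8
```

```bash
cat > pans.py <<'E'
from h import *
def pans(im,name):
    h=cv2.cvtColor(im,cv2.COLOR_BGR2HSV).astype(int);yy,xx=np.mgrid[:384,:512]
    R=ray(name,np.c_[xx.ravel(),yy.ravel()],39)[:,:2].reshape(384,512,2)-C;r=np.hypot(R[...,0],R[...,1])
    H,S,V=h[...,0],h[...,1],h[...,2]
    for n,m in(('yellow',(H>21)&(H<32)&(S>90)),('blue',(H>108)&(H<130)&(S>60)),('green',(H>45)&(H<85)&(S>50))):
        m=(m&(r>46)&(r<98)).astype(np.uint8);k,l,s,c=cv2.connectedComponentsWithStats(m)
        if k<2: continue
        i=1+s[1:,4].argmax();q=R[l==i].mean(0);print(name,n,s[i,4],np.hypot(*q).round(1),(np.degrees(np.arctan2(q[1],q[0]))+37).round(1))
E
python3 -c "
from pans import *
im,_=snap('scene','sc6.png')
print(red(im[:,:,::-1]),lever(),read_state()['contact_force'])
print('t0');pans(cv2.imread('pics/top0.png'),'top');pans(cv2.imread('pics/scene0.png'),'scene');
for f in('sc5','sc6'):print(f);pans(cv2.imread('pics/%s.png'%f),'scene')"
```

```text
[(np.int32(62), [311.1, 206.0], np.float64(75.8), np.float64(95.8))] (np.float64(126.3), np.float64(-10.3), 15.4833) [7.1290198  5.68421206 2.3149981 ]
t0
top yellow 155 71.5 32.9
top blue 156 71.5 -12.3
top green 138 71.8 124.5
scene blue 63 76.1 -11.8
scene green 12 80.5 124.5
sc5
scene yellow 106 71.4 -110.6
scene blue 90 70.1 204.1
scene green 11 64.4 -19.8
sc6
scene yellow 104 70.8 -125.6
scene blue 83 70.0 188.8
```

Emit:
drive_tool:
  plan:
    - [[1,-7.4,8.6,0,-5],[1,-4.7,6.4,0,-3.5],[1,0,0,0,0],[1,0,0,0,0],[1,0,0,0,0]]

```text
clock: 15.9
position: [364.2, -341.4, 82.1]
ee_rot: [-0.281, 0.96, -0.003, 0.004]
contact_force: [8.9, 5.2, 2.5]
gripper_width: 22.1
grasp_force: 59.8
```

```bash
python3 -c "
from pans import *
im,_=snap('scene','sc7.png')
print(red(im[:,:,::-1]),lever(),read_state()['contact_force'])
pans(cv2.imread('pics/sc7.png'),'scene')"
```

```text
[(np.int32(46), [312.5, 204.8], np.float64(79.1), np.float64(90.7))] (np.float64(126.1), np.float64(-18.6), 15.95) [7.75880889 6.09952388 2.97604087]
scene yellow 101 70.6 -133.7
scene blue 80 69.6 180.1
scene green 12 85.6 -46.3
```

Emit:
drive_tool:
  plan:
    - [[-1,0,0,0,0],[-1,0,0,0,0],[-1,0,0,0,0],[-1,0,0,0,0],[-1,0,0,0,0],[-1,0,0,35,0],[-1,0,0,35,0],[-1,0,0,35,0],[-1,0,0,25,0],[-1,5,40,0,0],[-1,5,40,0,0],[-1,5,40,0,0],[-1,5,40,0,0],[-1,5,40,0,0],[-1,5,40,0,0],[-1,5,40,0,0],[-1,5,40,0,0],[-1,5,40,0,0],[-1,0,0,0,0],[-1,0,0,0,0]]

```text
clock: 17.62
position: [404.6, 20.8, 210.2]
ee_rot: [-0.282, 0.959, 0.0, -0.0]
contact_force: [0.2, -0.7, -0.7]
gripper_width: 85.6
grasp_force: 0.0
```

```bash
python3 -c "
from pans import *
im,_=snap('top','t8.png');a=cv2.imread('pics/t8.png')
print(red(a,'top'));pans(a,'top')
cv2.imwrite('pics/c8.png',cv2.resize(a[140:265,275:410],None,fx=4.4,fy=4.4))"
```

```text
[(np.int32(174), [318.5, 185.1], np.float64(71.4), np.float64(90.0))]
top yellow 164 72.3 -135.4
top blue 162 72.3 179.6
top green 148 71.5 -45.7
```

View pics/c8.png

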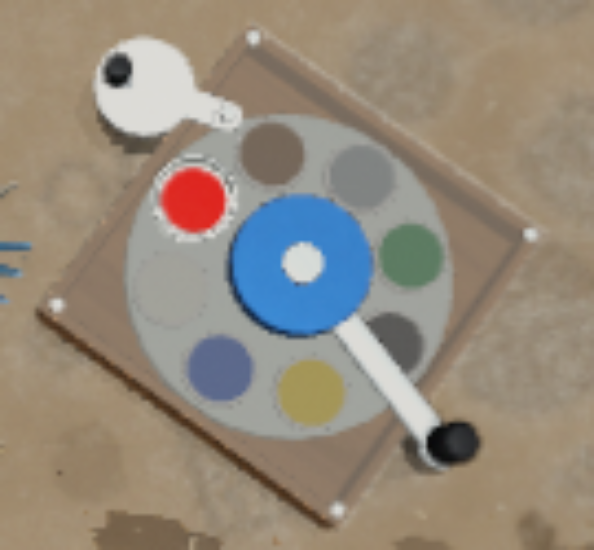

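The red pan sits centred in the port bezel at crop px (194,200), measured at 90.0°. The cover is well aside at (145,87).

```bash
python3 -c "
from bench import *
print(job_done())"
```

```text
the job is handed in; nothing more can be done
None
```

The job is handed in: the dust cover is swung about 1.5 rad clear, the red pan sits centred under the port (measured at 90.0° from the top camera), and the arm is clear of the palette; no judging result was returned.

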